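# Stack the card box in the desk rack and wedge the sliding fence fast

## Robot

A 7-joint arm with a two-finger parallel gripper is mounted at the origin on a cart in front of the work surface, level with it; the furniture and walls round the work are solid. World frame = base frame: x ahead of the robot, y to its left, z up, the work surface at z = 0. Lengths are in mm, angles in rad, forces in N, time in s.
With the tool pointing down it reaches from about 400 to 875 mm from the base axis. Payload 19.3 kg.
Tool frame: the origin (TCP) lies at the very end of the fingers, on their centre line; the grasp point (between the pads) lies 19 mm behind it (grip_point_offset is the z of the grasp point in the tool frame, in mm); z points along the fingers, x is the direction in which the jaws open and shut, and the axes are right-handed (so a half turn about z gives the same grasp; the last joint's range is limited). The gripper opens to 85 mm and grips with 20 to 120 N. Pads are 22 mm wide; open, the fingers measure 114 mm over their backs; the gripper's body (76 mm by 85 mm) begins 54 mm behind the grasp point. The pads swing forward as they close: fully open they stand 13 mm farther back than shut.
Start: joints at [1.045, 0.521, -0.036, 1.599, 0.021, 1.021, -0.113], TCP at [275.085, -561.197, 198.891] pointing down, gripper open.
Joint ranges: [-2.91, 2.91], [-0.3, 2.13], [-1.5, 1.42], [0.17, 2.43], [-1.26, 4.41], [0.16, 1.93], [-2.52, 2.52]. Speed limits (rad/s): [1.89, 1.89, 2.39, 2.39, 3.01, 3.01, 3.01].

## Interface

Orientations are given as a 3x3 rotation matrix whose columns are the frame's x, y, z axes.
In Python, from workcell import movep, movel, goto_joints, open_gripper, clamp, wait, inverse_kinematics, read_state, camera, PlanningError, finish_job, grip_point_offset gives the robot as it stands. Calls block until the motion is done:
- movep(position, orientation): joint-space move of the TCP to a pose.
- movel(position, frame=None, max_speed=150, guard=None): straight line of the TCP; frame=None keeps the orientation; max_speed is the mean speed in mm/s. With guard (N) it stops when the force on the tool has changed by that much, and returns True; else False.
- goto_joints(angles): joint-space move.
- open_gripper() and clamp(): open the fingers fully, or close them until they stop; the grip force is fixed at half the most.
- wait(seconds).
- inverse_kinematics(position, orientation): joint angles nearest the present ones, or None.
- read_state(): the state.
- camera(name): name is "scene" or "top"; returns a dict with "image" (400x640x3 uint8, blue, green, red), "range_z" (400x640 float32, mm along the optical axis (not along the pixel's ray), 0 where there is no reading), "fx", "fy", "cx", "cy" (pixels), "dist_coeffs" ([k1, k2, p1, p2, k3] as OpenCV has them; the pictures are not rectified), "cam_to_world" (4x4, takes a point from camera to world coordinates). Camera axes: x right, y up, looking along -z (the intrinsics and any distortion apply to the point x, -y, -z); pixel columns grow to the right and rows downward; lengths in mm; the calibration is good to about 2 mm. A picture is of the moment at which its call begins.
A pose or a line that the arm cannot do raises PlanningError and nothing moves.
- finish_job(): hands the job in, once; it reports no verdict.
The state is a dict: "time": time; "qpos": joint angles; "qvel": joint speeds; "joint_efforts": joint torques, N m; "eef_pos": TCP position; "tool_rot": TCP orientation; "ft_force": force on the tool from outside, world axes, zero at the start; "torque": the same for the moment, N m; "finger_gap": finger opening in mm.
Only numpy, scipy, OpenCV 4.12 (cv2) and the standard library are available. Lean on these libraries where they do the work, as an engineer would, in place of code of your own. Each camera call takes 0.05 s, during which the arm holds its last target.

## Task

Put the loose card box squarely on top of the one already standing in the rack and let go of it. Then slide the rack's bar so that its fence presses both boxes flush against the fixed cheek, and finally push the wedge in under the bridge, firmly (about 12 N), until it jams the bar fast. Leave the stapler and the glue stick where they stand.

Things in the scene. Friction and masses are not known exactly. Their poses are not given: they have to be found in the camera images.
- rack: Fixed wooden desk rack. Base plate 170 x 270 mm, 12 mm thick. Origin on the desk top on the centre line of bar and boxes; y runs along the bar from its tail to the fixed cheek (leftwards seen from the robot), x away from the robot, z up. Bar, boxes and wedge move on it as told below; positions 'in the rack' are in this frame.
- cheek_face (a point): Centre of the foot of the fixed cheek's inner face (y = +130 mm in the rack, 12 mm above the desk). The cheek is an upright board 90 mm wide in x, its top 92 mm above the desk. Boxes are to lie flush against it.
- bridge_top (a point): On the bridge's top, 72 mm above the desk, over the wedge's channel. The bridge is a block 61 mm along y (centred at y = -90 mm in the rack) and from x = -31 to +62 mm. The channel runs through it along x, 37 mm wide; its roof is a ramp falling towards +x (slope 0.12). In front of the bridge, out to x = -105 mm, low guide rails flank the channel, tops 35 mm above the desk.
- bar: Sliding bar: flat aluminium, 80 mm wide, top 24 mm above the desk, fence at one end, upright grip at its tail. Slides along the rack's y only: 1.5 N moves it empty, pushing boxes takes up to 10 N more. Origin: foot of the fence's face to the boxes, 12 mm above the desk; fence 10 mm thick, 90 wide, 80 high. Starts short of the boxes. Both boxes flush at the cheek: origin at y = +50 mm in the rack.
- bar_grip (a point): Centre of the upright grip at the bar's tail, 204 mm behind the fence's face (y = -154 mm in the rack when the boxes are home): a board 60 mm wide in x, 12 mm thick along y, from 12 to 67 mm above the desk. Best pushed towards the rack's +y from behind with shut fingers; at home only 27 mm stay free between it and the bridge.
- wedge: Loose wooden wedge, 110 mm long (x), 34 wide, lying in its channel on the bar. Origin: middle of its underside; x points to the thin nose (8 mm high); its top slopes up to 21 mm at the heel. Starts drawn out towards the robot, slides to the rack's +x and meets the ramp with its origin near x = -20 mm in the rack. Pushed firmly there it jams between ramp and bar, stays, and holds the bar.
- wedge_tab (a point): On the wedge's thumb tab, 35 mm above its underside, 59 mm above the desk. The tab stands at the heel, 50 mm from the wedge's origin: 16 mm thick in x, 34 mm wide in y, top 50 mm above the underside. Push its face that looks to the robot (best 20 to 40 mm above the underside) or pinch it across its width above the rails.
- low_box_mid (a point): Centre of the closed card box that already stands loose on the rack's base near the cheek: 62 mm in x, 80 mm in y, 45 mm high, 0.2 to 0.4 kg; its underside is 12 mm above the desk. Axes along its sides.
- top_box_mid (a point): Centre (22.5 mm above its underside) of a second, equal closed card box, standing loose on the desk to the left: 62 mm in x, 80 mm in y, 45 mm high, 0.2 to 0.4 kg. Axes along its sides. Can be gripped across its 62 mm.
- stapler: Stapler on the desk at the left, beyond the loose card box, 130 x 34 x 48 mm; not to be disturbed. Origin under its centre.
- glue_stick: Glue stick standing on its end, 24 mm across, 92 mm high, behind the loose card box; not to be disturbed. Origin under its centre.
Things that resemble listed ones, but are neither listed nor needed, are in the scene too. Leave any green look-alike of the part that bears top_box_mid alone.

How it is judged:
By the outcome, as a careful person would: the job done as asked, in the order asked, and still so for the second after the job is handed in, with the robot touching nothing.
It also fails if it takes over 61 s, if anything falls off the work surface, if the arm or the gripper's body presses on something with over 40 N, if the wrist force passes 120 N, or if a joint passes its speed limit or range.

## Working session

There is one attempt and no reset: what is moved stays moved. The work goes in short steps, each a Python script; the robot and the scene stay as the last script left them, time stands still between calls to the robot, and variables do not carry over. Pictures are saved under pics/ and viewed, and the job is handed in when it is done.

```bash
ls; mkdir -p pics; cat > h.py <<'E'
import numpy as np, cv2, pickle
from workcell import *
def snap(tag):
    for n in ("scene","top"):
        c=camera(n); pickle.dump(c,open(f"pics/{tag}_{n}.pkl","wb")); cv2.imwrite(f"pics/{tag}_{n}.png",c["image"])
def load(tag,n): return pickle.load(open(f"pics/{tag}_{n}.pkl","rb"))
def cloud(c):
    h,w=c["range_z"].shape
    u,v=np.meshgrid(np.arange(w),np.arange(h))
    K=np.array([[c["fx"],0,c["cx"]],[0,c["fy"],c["cy"]],[0,0,1.]])
    p=cv2.undistortPoints(np.stack([u,v],-1).reshape(-1,1,2).astype(float),K,np.array(c["dist_coeffs"],float)).reshape(h,w,2)
    z=c["range_z"].astype(float)
    P=np.stack([p[...,0]*z,-p[...,1]*z,-z,np.ones_like(z)],-1)
    W=P@np.array(c["cam_to_world"]).T
    W=W[...,:3]; W[z==0]=np.nan
    return W
E
python3 - <<'E'
from h import *
snap("a"); s=read_state(); print(s["time"],s["eef_pos"],s["tool_rot"],s["finger_gap"],grip_point_offset)
E
```

```text
pics
0.1 [ 274.95546714 -560.88739455  198.37600053] [[ 4.40211966e-01 -8.97893736e-01 -5.13218723e-04]
 [-8.97893263e-01 -4.40212262e-01  9.22848543e-04]
 [-1.05454510e-03  5.45666621e-05 -9.99999442e-01]] 85.98226041324361 -18.700000000000003
```

View pics/a_scene.png

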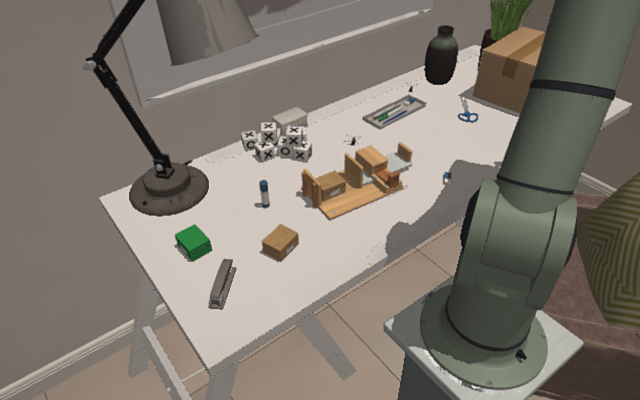

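View pics/a_top.png

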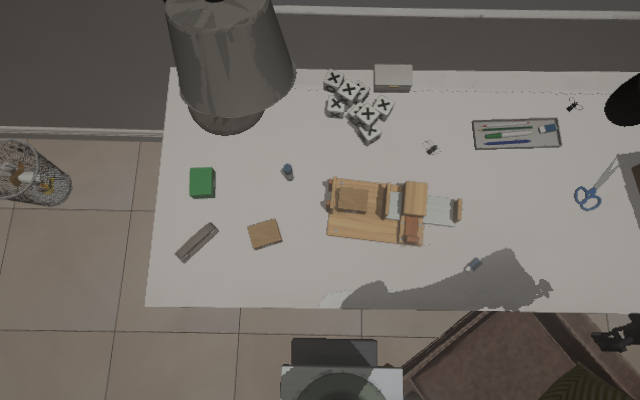

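Top view: loose brown box is at about (265,234), the rack at (380,210), the low box at (351,200), the fence at (393,202), the bridge at (413,200), the wedge tab at (412,230), and the grip at (458,209). Next I'll enlarge this and fit the geometry from depth.

```bash
python3 - <<'E'
from h import *
c=load("a","top"); im=c["image"]
cv2.imwrite("pics/a_top_c.png",cv2.resize(im[165:265,235:475],None,fx=3.3,fy=3.3,interpolation=cv2.INTER_CUBIC))
c2=load("a","scene")
cv2.imwrite("pics/a_sc_c.png",cv2.resize(c2["image"][130:270,250:420],None,fx=4,fy=4,interpolation=cv2.INTER_CUBIC))
W=cloud(c); 
for n,(u,v) in dict(box=(265,234),low=(351,198),lowc=(351,205),bridge=(414,192),tab=(412,238),grip=(459,209),fence=(389,200),cheek=(331,195),base=(350,232),desk=(300,260),bar=(440,210)).items(): print(n,W[v,u].round(1))
W2=cloud(c2)
for n,(u,v) in dict(box=(281,238),low=(330,182),desk=(300,280)).items(): print(n,W2[v,u].round(1))
def rect(W,m):
    P=W[m]; print(len(P), P.mean(0).round(1)); r=cv2.minAreaRect(P[:,:2].astype(np.float32)); print(r)
x,y,z=W[...,0],W[...,1],W[...,2]
U,V=np.meshgrid(np.arange(640),np.arange(400))
win=lambda a,b,c_,d:(U>=a)&(U<=b)&(V>=c_)&(V<=d)
print("loose");rect(W,win(240,290,212,255)&(z>38)&(z<52))
print("low");rect(W,win(334,371,180,218)&(z>50)&(z<64))
print("bridge");rect(W,win(396,430,175,250)&(z>68)&(z<78))
print("cheek");rect(W,win(322,345,170,222)&(z>84)&(z<98))
print("fence");rect(W,win(380,402,170,225)&(z>84)&(z<98))
print("grip");rect(W,win(445,470,190,230)&(z>60)&(z<74))
print("tab");rect(W,win(396,428,215,250)&(z>66)&(z<82))
print("base");rect(W,win(322,430,170,250)&(z>8)&(z<16))
x,y,z=W2[...,0],W2[...,1],W2[...,2]
print("S loose");rect(W2,win(255,305,215,265)&(z>41)&(z<50))
E
```

```text
box [489.1 215.2  42.8]
low [592.6 -18.1  54.4]
lowc [571.7 -17.9  58.9]
bridge [ 609.  -188.6   71.2]
tab [ 481.6 -178.6   75.5]
grip [ 565.8 -310.7   63.9]
fence [ 596.6 -127.5   24.6]
cheek [589.7  37.9  93.6]
base [504.9 -18.6  11.2]
desk [4.248e+02 1.197e+02 4.000e-01]
bar [ 571.1 -270.4   23.6]
box [485.4 220.   44.7]
low [583.2 -20.2  53.3]
desk [368.3 243.    2.6]
loose
666 [492.2 219.   44.4]
((492.7540283203125, 219.3642120361328), (62.725257873535156, 79.75672912597656), 19.22043228149414)
low
646 [590.6 -22.   56.1]
((591.1058959960938, -21.933528900146484), (79.98528289794922, 62.878135681152344), 85.14704132080078)
bridge
749 [ 581.4 -189.1   71.4]
((556.2392578125, -186.71197509765625), (60.91374588012695, 166.75265502929688), 84.38938903808594)
cheek
152 [598.5  36.4  90.1]
((600.8094482421875, 38.77098083496094), (19.25821304321289, 89.85652923583984), 83.96417236328125)
fence
126 [ 584.9 -111.8   90.4]
((586.084228515625, -112.09564208984375), (10.289706230163574, 89.54769134521484), 84.35298156738281)
grip
101 [ 565.  -310.7   65.3]
((566.6168823242188, -311.7680969238281), (13.133321762084961, 58.38132858276367), 83.91781616210938)
tab
88 [ 484.2 -181.    71.8]
((510.915283203125, -187.2658233642578), (34.13190841674805, 82.37114715576172), 74.91753387451172)
base
2431 [555.6 -58.8  11.5]
((567.4141845703125, -95.24079895019531), (289.0857238769531, 170.22425842285156), 84.35769653320312)
S loose
514 [490.2 221.7  44.5]
((491.306396484375, 221.39837646484375), (65.37195587158203, 80.76091766357422), 19.73471450805664)
```

View pics/a_top_c.png

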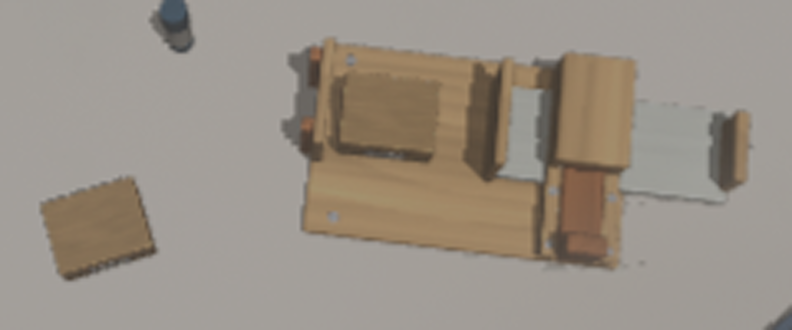

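View pics/a_sc_c.png

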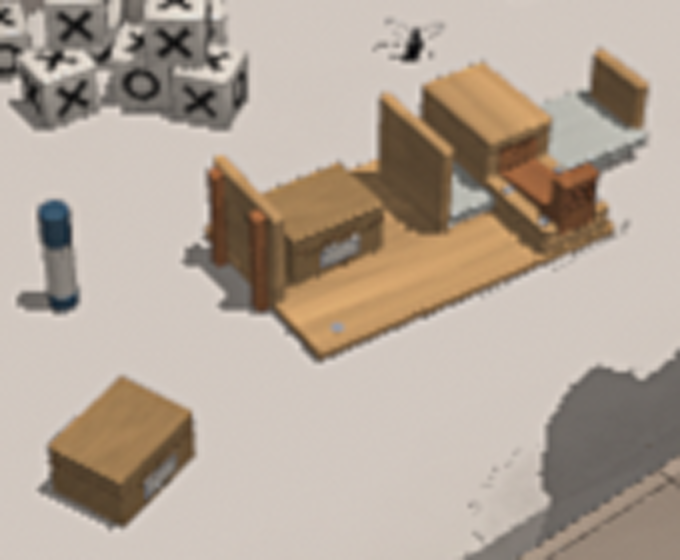

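```bash
cat >> h.py <<'E'
def rect(W,m):
    P=W[m]; return cv2.minAreaRect(P[:,:2].astype(np.float32)),len(P)
U,V=np.meshgrid(np.arange(640),np.arange(400))
win=lambda a,b,c_,d:(U>=a)&(U<=b)&(V>=c_)&(V<=d)
E
python3 - <<'E'
from h import *
W=cloud(load("a","top")); z=W[...,2]
th=np.deg2rad(84.37); ey=np.array([np.cos(th),np.sin(th)]); ex=np.array([ey[1],-ey[0]])
R=np.stack([ex,ey],1)
o=np.array([586.1,-112.1])
L=W.copy(); L[...,:2]=(W[...,:2]-o)@R   # rack axes, origin at fence centre
x,y=L[...,0],L[...,1]
def ext(n,m):
    P=L[m]; print(n,len(P),"x",P[:,0].min().round(1),P[:,0].max().round(1),"y",P[:,1].min().round(1),P[:,1].max().round(1),"z",np.median(P[:,2]).round(1))
box=lambda a,b,c,d,z0,z1:(x>a)&(x<b)&(y>c)&(y<d)&(z>z0)&(z<z1)
ext("bridge",box(-60,70,-130,-25,66,80))
ext("bridge2",box(-28,70,-130,-25,66,80))
ext("tab",box(-140,-45,-130,-25,66,90))
ext("tab2",box(-140,-80,-130,-25,66,90))
ext("cheek",box(-60,60,120,200,80,100))
ext("fence",box(-60,60,-15,15,80,100))
ext("low",box(-60,60,30,140,48,66))
ext("grip",box(-60,60,-230,-170,60,75))
ext("base",box(-130,100,-140,200,9,15))
ext("base front",box(-100,-50,10,200,9,15))
print("rackpos")
for v in range(165,265,1):
    pass
for u in (409,412,415):
    print([tuple(L[v,u].round(0).astype(int)) for v in range(214,248,2)])
E
```

```text
bridge 735 x -31.4 62.8 y -107.6 -46.4 z 70.9
bridge2 706 x -27.9 62.8 y -107.6 -46.4 z 71.0
tab 83 x -106.6 -89.3 y -93.7 -60.5 z 72.0
tab2 83 x -106.6 -89.3 y -93.7 -60.5 z 72.0
cheek 153 x -45.1 44.7 y 142.0 161.4 z 89.9
fence 136 x -45.3 44.8 y -5.2 5.1 z 90.2
low 652 x -35.4 27.8 y 49.9 130.6 z 56.0
grip 101 x -29.0 29.4 y -207.4 -194.0 z 65.4
base 2069 x -105.4 64.7 y -124.4 159.5 z 11.6
base front 673 x -99.9 -50.2 y 10.1 152.0 z 11.6
rackpos
[(np.int64(-30), np.int64(-66), np.int64(62)), (np.int64(-30), np.int64(-72), np.int64(35)), (np.int64(-36), np.int64(-71), np.int64(39)), (np.int64(-42), np.int64(-71), np.int64(41)), (np.int64(-47), np.int64(-72), np.int64(38)), (np.int64(-52), np.int64(-73), np.int64(35)), (np.int64(-59), np.int64(-73), np.int64(41)), (np.int64(-64), np.int64(-74), np.int64(38)), (np.int64(-70), np.int64(-73), np.int64(42)), (np.int64(-76), np.int64(-73), np.int64(44)), (np.int64(-81), np.int64(-75), np.int64(39)), (np.int64(-93), np.int64(-68), np.int64(74)), (np.int64(-98), np.int64(-69), np.int64(73)), (np.int64(-103), np.int64(-69), np.int64(74)), 
[... 1014 characters left out ...]
(40)), (np.int64(-34), np.int64(-88), np.int64(38)), (np.int64(-39), np.int64(-89), np.int64(37)), (np.int64(-45), np.int64(-89), np.int64(39)), (np.int64(-51), np.int64(-89), np.int64(39)), (np.int64(-57), np.int64(-89), np.int64(40)), (np.int64(-62), np.int64(-90), np.int64(37)), (np.int64(-68), np.int64(-90), np.int64(40)), (np.int64(-73), np.int64(-90), np.int64(39)), (np.int64(-79), np.int64(-91), np.int64(39)), (np.int64(-90), np.int64(-85), np.int64(71)), (np.int64(-96), np.int64(-85), np.int64(72)), (np.int64(-101), np.int64(-85), np.int64(73)), (np.int64(-105), np.int64(-87), np.int64(66)), (np.int64(-104), np.int64(-96), np.int64(24)), (np.int64(-106), np.int64(-101), np.int64(1))]
```

```bash
cat >> h.py <<'E'
th=np.deg2rad(84.37); ey=np.array([np.cos(th),np.sin(th)]); ex=np.array([ey[1],-ey[0]])
o=np.array([586.1,-112.1])
def rk(x,y,z):
    p=o+ex*x+ey*(y+13); return np.array([p[0],p[1],z])
def inrk(p): 
    d=np.array(p[:2])-o; return np.array([d@ex,d@ey-13,p[2]]).round(1)
def down(a,b=None):  # tool x along angle a (rad), z down
    x=np.array([np.cos(a),np.sin(a),0]); z=np.array([0,0,-1.]); return np.stack([x,np.cross(z,x),z],1)
YAW=th-np.pi/2
E
python3 - <<'E'
from h import *
a=np.deg2rad(19.3); p=np.array([492.4,219.8,0])
for ang in (a,a+np.pi):
    q=inverse_kinematics(p+[0,0,120],down(ang)); print(q)
for ang in (YAW,YAW+np.pi):
    q=inverse_kinematics(rk(-3.8,77.3,150),down(ang)); print(q)
    q=inverse_kinematics(rk(0,-270,40),down(ang)); print(q)
for ang in (YAW+np.pi/2,YAW-np.pi/2):
    print(inverse_kinematics(rk(-150,-90,50),down(ang)))
E
```

```text
[ 0.07985619  0.62231263 -0.85875323  1.87008847  0.58647925  0.92290599
 -0.71990888]
[ 0.29523207  0.8384184  -1.27595334  1.86075621  0.88775659  1.16120803
  2.17407835]
[ 0.29143688  0.56569344 -0.51035832  1.72012232  0.3296688   0.94210193
 -0.4468938 ]
[ 0.65901757  0.78613242 -0.2656174   1.5711141   0.25714949  0.81888736
  0.19312449]
[-0.73813619  0.86325457  1.15913007  1.77384533 -0.88039467  1.12750831
 -2.51977199]
[ 0.23596412  0.82621634  0.41789708  1.59724009 -0.42486684  0.80962144
 -2.40909979]
[ 0.71581738  0.57286985 -0.59770107  2.11221398  0.55750173  0.61449717
  1.19755926]
[ 0.26878995  0.51490041 -0.01513138  2.13472016  0.01577179  0.49207294
 -1.42733894]
```

```bash
python3 - <<'E'
from h import *
a=np.deg2rad(19.3); p=np.array([492.4,219.8,0])
movep(p+[0,0,150],down(a)); s=read_state(); print(s["time"],s["eef_pos"].round(1))
movel(p+[0,0,12]); print(read_state()["time"])
clamp(); s=read_state(); print(s["time"],s["eef_pos"].round(1),s["finger_gap"],s["ft_force"])
movel(p+[0,0,110],max_speed=200); s=read_state(); print(s["time"],s["finger_gap"],s["ft_force"])
snap("b")
E
```

```text
2.9583 [492.8 219.  150. ]
4.025
4.7917 [492.9 220.2  12.7] -0.015635615769554145 [-0.95470178 -0.15711361 11.69246179]
5.4333 0.01836257978109257 [ 0.65811327 -0.15984471 -0.17604254]
```

```bash
python3 - <<'E'
from h import *
c=load("b","top"); c2=load("b","scene")
a=cv2.resize(c["image"][190:270,210:330],None,fx=5,fy=5,interpolation=cv2.INTER_CUBIC)
cv2.imwrite("pics/b1.png",a)
cv2.imwrite("pics/b2.png",cv2.resize(c2["image"][140:300,200:380],None,fx=3.5,fy=3.5,interpolation=cv2.INTER_CUBIC))
E
```

```text
(no output)
```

View pics/b1.png

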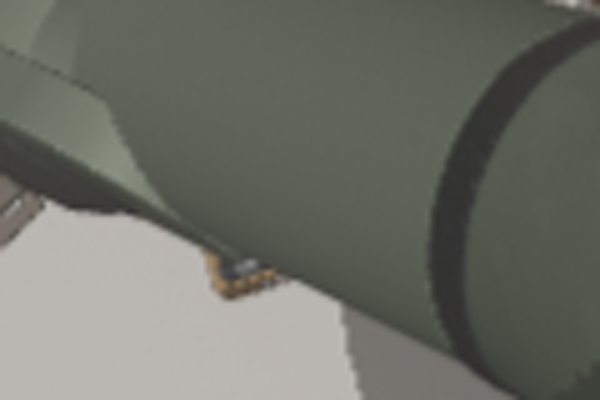

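View pics/b2.png

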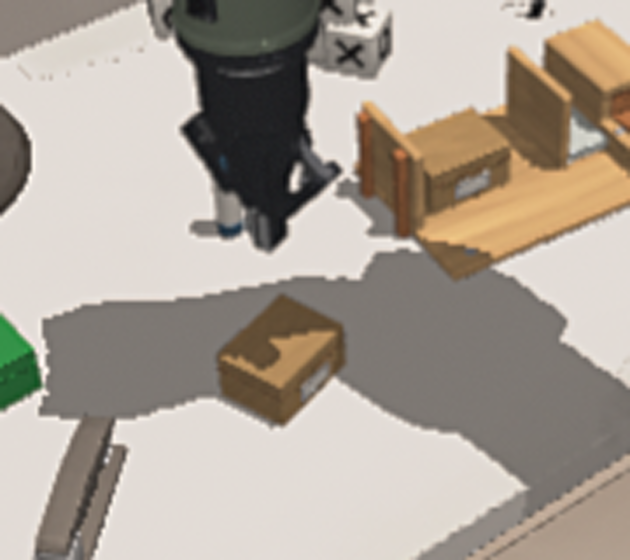

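```bash
python3 - <<'E'
from h import *
c2=load("b","scene"); W=cloud(c2); z=W[...,2]
m=win(255,305,215,262)&(z>40)&(z<50)
print(rect(W,m), np.nanmedian(z[m]))
m0=cloud(load("a","scene")); print(rect(m0,win(255,305,215,262)&(m0[...,2]>40)&(m0[...,2]<50)))
# gripper tip
m=win(262,292,185,212)&(z>70)
P=W[m]; i=np.argsort(P[:,2])[:15]; print(P[i].round(0))
s=read_state(); print(s["eef_pos"],s["tool_rot"].round(3),s["qpos"],s["finger_gap"])
E
```

```text
(((491.507080078125, 220.74203491210938), (65.01541137695312, 84.84867858886719), 19.252822875976562), 526) 44.319328642676396
(((492.3255615234375, 220.38734436035156), (65.5005874633789, 83.64412689208984), 18.4692440032959), 535)
[[659. 162.  74.]
 [653. 166.  76.]
 [655. 167.  83.]
 [657. 166.  84.]
 [657. 165.  88.]
 [485. 224. 144.]
 [483. 228. 145.]
 [489. 230. 145.]
 [495. 233. 145.]
 [493. 231. 146.]
 [484. 230. 148.]
 [483. 228. 148.]
 [485. 227. 149.]
 [488. 231. 149.]
 [480. 221. 150.]]
[491.93138911 219.44052145 109.14126155] [[ 0.944  0.331 -0.001]
 [ 0.331 -0.944 -0.001]
 [-0.001  0.    -1.   ]] [ 0.08535677  0.64462717 -0.86981407  1.87793425  0.61785416  0.91449176
 -0.7458449 ] -0.09745837492008948
```

```bash
python3 - <<'E'
from h import *
snap("c")
c=load("c","scene")
T=np.linalg.inv(np.array(c["cam_to_world"]))
K=np.array([[c["fx"],0,c["cx"]],[0,c["fy"],c["cy"]],[0,0,1.]])
def proj(p):
    q=(T@np.append(p,1))[:3]; return cv2.projectPoints(np.array([[q[0],-q[1],-q[2]]]),np.zeros(3),np.zeros(3),K,np.array(c["dist_coeffs"],float))[0].ravel()
e=read_state()["eef_pos"]; print(proj(e),proj(e+[0,0,35]),proj(np.array([492,220,45])))
im=c["image"].copy()
im=cv2.resize(im[140:260,230:330],None,fx=6,fy=6,interpolation=cv2.INTER_NEAREST)[:600]
for d,col in ((0,(0,0,255)),(35,(0,255,0))):
    u=(proj(e+[0,0,d])-[230,140])*6+3; cv2.drawMarker(im,tuple(int(t) for t in u),col,cv2.MARKER_CROSS,20,1)
cv2.imwrite("pics/c1.png",im)
z=cloud(c)[...,2]
print(z[195:216,270:286].round(0))
E
```

```text
[278.02088088 218.87568291] [277.02085958 208.7716435 ] [279.63089662 236.52071461]
[[195. 197. 191. 206. 208. 209. 207. 206. 189. 193. 192. 197. 197. 196.
  220. 221.]
 [197. 192. 193. 197. 198. 204. 205. 202. 193. 195. 195. 196. 195. 213.
  216. 214.]
 [188. 192. 187. 193. 197. 198. 198. 198. 195. 201. 195. 199. 206. 211.
  214. 213.]
 [186. 187. 183. 191. 194. 194. 199. 194. 195. 194. 200. 204. 206. 208.
  206. 212.]
 [184. 185. 183. 188. 189. 192. 191. 191. 190. 196. 198. 200. 201. 204.
  206. 207.]
 [174. 179. 178. 182. 188. 186. 189. 188. 186. 191. 196. 196. 197. 201.
  200. 204.]
 [170. 177. 175. 183. 183. 186. 185. 187. 184. 190. 193. 195. 195. 195.
  199.  -1.]
 [166. 174. 176. 178. 178. 180. 182. 179. 179. 176. 189. 189. 192. 194.
   -2.  -1.]
 [164. 168. 173. 170. 172. 175. 174. 174. 177. 170. 171. 188.   1.  -3.
    0.   0.]
 [158. 168. 169. 169. 171. 172. 169. 170. 174. 169. 170. 165.  -1.  -2.
    2.   1.]
 [157. 163. 165. 167. 167. 167. 166. 171. 169. 167. 161. 161.   1.  -1.
   -1.   1.]
 [152. 160. 162. 163. 167. 169. 161. 163. 166. 164. 161. 158.  -1.  -4.
   -1.  -2.]
 [ -2. 151. 158. 160. 160. 161. 160. 162. 162. 161. 156. 151.  -0.  nan
   -6.  -1.]
 [ -4. 148. 153. 157. 157. 159. 155. 157. 157. 158. 152. 153.  -2.  -2.
   -2.  -1.]
 [ -4.   1. 150. 150. 155. 157. 157. 152. 156. 157. 151.   1.  -2.  -4.
    2.  -0.]
 [  0.  -0. 149. 150. 151. 150. 152. 150. 153. 150.   0.   2.  -3.   0.
   -4.  -2.]
 [  1.  -2.  -2. 144. 147. 149. 146. 147. 149.  -2.  -1.  -0.  -0.  -1.
   -3.  -1.]
 [ -2.   1.  -2.  -0.  -2. 145. 140. 143.  -2.  -4.   2.  -0.  -2.  -5.
   -1.  -0.]
 [ -3.  -2.  -2.  -3.   0.   1.  -2.  -3.   2.  -1.  -4.  -1.  -1.  -5.
   -1.  -3.]
 [ -5.  -2.   2.  -0.  -1.   1.   4.  -3.   3.  -1.  -2.  -2.  -2.  -4.
   -2.  -2.]
 [ -5.  -3.  -0.  -3.  -1.  -1.  -1.  -2.  -2.  -1.   1.  -0.  -0.   1.
   -2.   2.]]
```

View pics/c1.png

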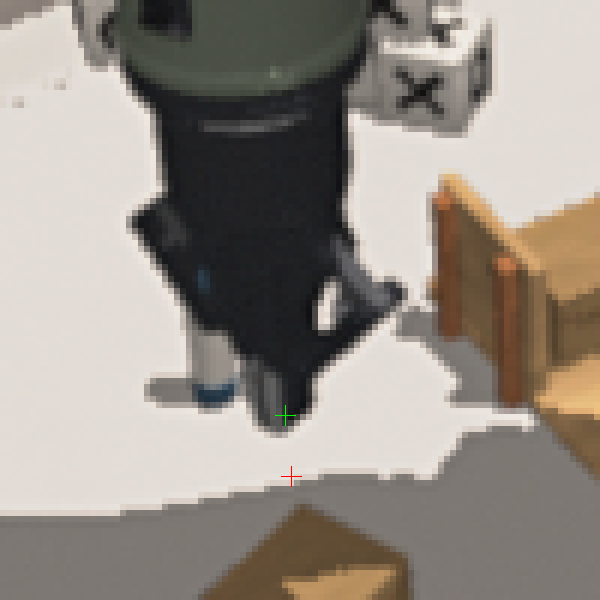

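Reported TCP z is 109, but the depth image puts the shut fingertips at about 143. So the real tip sits roughly 34 mm above the reported value. That also explains the grasp: the fingers closed on the box's lid, and the box hasn't moved. I'll allow for the offset and descend under guard.

```bash
cat >> h.py <<'E'
D=34.0  # real shut tip z = reported + D
E
python3 - <<'E'
from h import *
a=np.deg2rad(19.2); p=np.array([492.3,219.8,-D])
open_gripper(); s=read_state(); print(s["time"],s["finger_gap"])
try: 
  movel(p+[0,0,50],down(a),max_speed=200)
  print(movel(p+[0,0,5],max_speed=80,guard=5))
except PlanningError as e: print(e)
s=read_state(); print(s["time"],s["eef_pos"].round(1),s["ft_force"].round(1))
snap("d")
E
python3 - <<'E'
from h import *
cv2.imwrite("pics/d1.png",cv2.resize(load("d","scene")["image"][160:280,230:330],None,fx=5,fy=5,interpolation=cv2.INTER_CUBIC))
E
```

```text
6.4167 85.64716121305848
False
7.75 [492.2 220.  -29. ] [0.4 0.7 1.1]
```

View pics/d1.png

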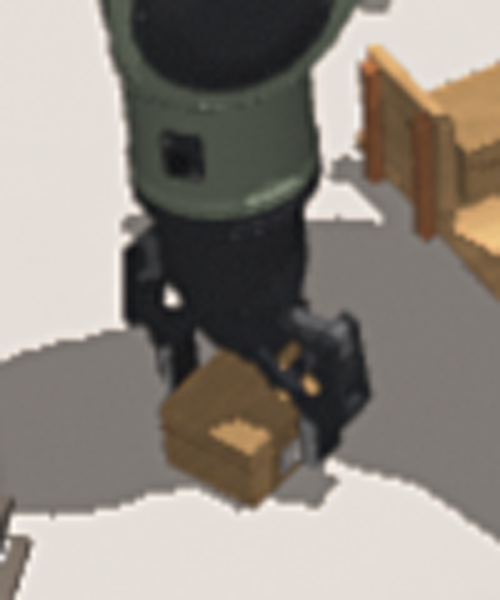

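The fingers now straddle the box. I'll clamp, lift and carry.

```bash
python3 - <<'E'
from h import *
a=np.deg2rad(19.2); p=np.array([492.3,219.8,-D])
clamp(); s=read_state(); print(s["time"],s["eef_pos"].round(1),s["finger_gap"],s["ft_force"].round(1))
if s["finger_gap"]>50:
    movel(p+[0,0,135],max_speed=200); s=read_state(); print(s["time"],s["finger_gap"],s["ft_force"].round(1))
    movep(rk(-3.8,77.3,135-D),down(YAW)); s=read_state(); print(s["time"],inrk(s["eef_pos"]),s["finger_gap"],s["ft_force"].round(1))
    snap("e")
    for n,(r0,r1,c0,c1) in dict(scene=(120,240,280,400),top=(150,260,290,440)).items():
        cv2.imwrite(f"pics/e_{n}_c.png",cv2.resize(load("e",n)["image"][r0:r1,c0:c1],None,fx=5,fy=5,interpolation=cv2.INTER_CUBIC))
E
```

```text
8.1917 [492.5 219.8 -28.5] 61.628552732582584 [-1.7 -0.9  7. ]
8.9917 61.572128844506544 [-0.1 -1.2 -2.2]
10.0083 [ -4.2  78.4 100.6] 61.391311590239475 [-0.1  1.1 -2.6]
```

View pics/e_scene_c.png

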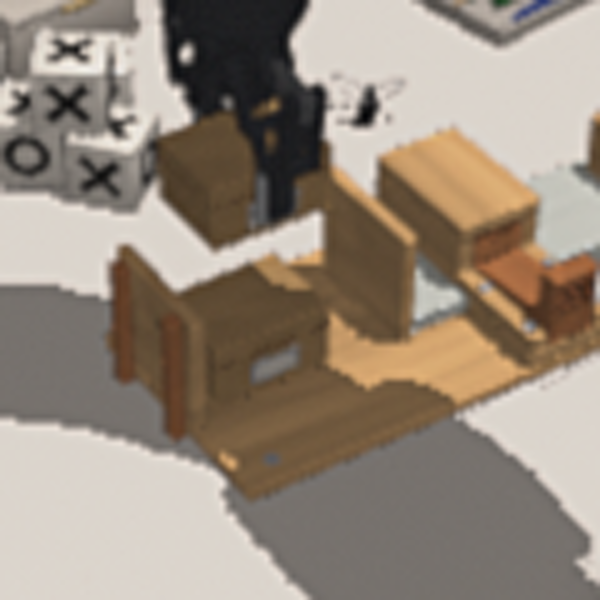

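View pics/e_top_c.png

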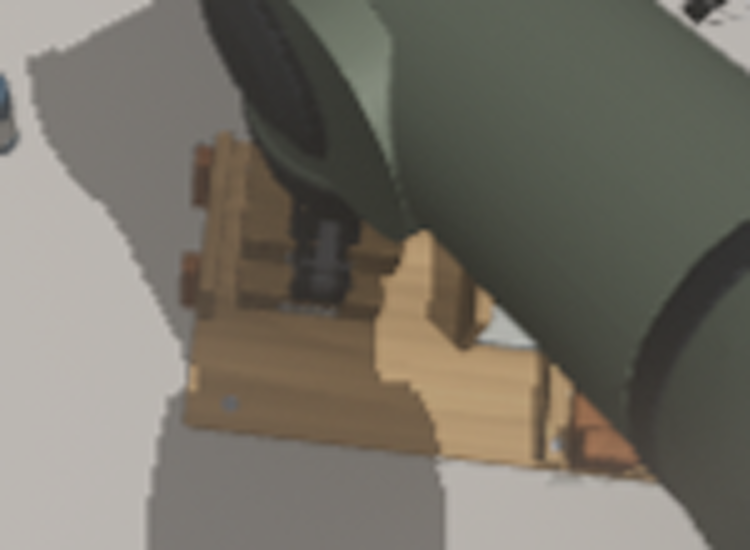

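The box is held at 61.6 mm gap and hangs level over the low box, so I'll lower it.

```bash
python3 - <<'E'
from h import *
g=lambda z:rk(-3.8,77.3,z-D)
movel(g(70),down(YAW),max_speed=120); s=read_state(); print(s["time"],inrk(s["eef_pos"]),s["ft_force"].round(1))
print(movel(g(57),max_speed=25,guard=3)); s=read_state(); print(s["time"],inrk(s["eef_pos"]),s["ft_force"].round(1))
open_gripper()
movel(g(150),max_speed=200); s=read_state(); print(s["time"],s["finger_gap"],s["ft_force"].round(1))
clamp()
# move to behind bar grip, high
movep(rk(0,-260,150-D),down(YAW)); s=read_state(); print(s["time"],inrk(s["eef_pos"]))
snap("f")
E
python3 - <<'E'
from h import *
for n,(r0,r1,c0,c1) in dict(scene=(120,240,280,420),top=(150,260,300,480)).items():
    cv2.imwrite(f"pics/f_{n}_c.png",cv2.resize(load("f",n)["image"][r0:r1,c0:c1],None,fx=4.4,fy=4.4,interpolation=cv2.INTER_CUBIC))
for n in("top","scene"):
    W=cloud(load("f",n)); P=W.copy(); P[...,:2]=(W[...,:2]-o)@np.stack([ex,ey],1)-[0,13]
    x,y,z=P[...,0],P[...,1],P[...,2]
    for z0,z1 in((97,106),(84,97)):
        m=(x>-60)&(x<60)&(y>20)&(y<122)&(z>z0)&(z<z1); Q=P[m]
        if len(Q)>20: print(n,z0,len(Q),cv2.minAreaRect(Q[:,:2].astype(np.float32)),np.median(Q[:,2]))
E
```

```text
10.8 [-3.5 77.6 36.4] [-0.3 -0.2 -1. ]
True
11.1917 [-3.2 77.2 28.4] [ 0.2 -0.7  7.6]
12.15 85.50431924388707 [-0.4 -0.3 -0.1]
14.1917 [   0.7 -258.   116.2]
top 97 675 ((-3.4686355590820312, 77.21414184570312), (79.9090576171875, 62.498252868652344), 89.92887878417969) 101.10592852370837
top 84 49 ((-3.9451065063476562, 77.52535247802734), (61.85462188720703, 79.89293670654297), 0.14645150303840637) 91.58192860233703
scene 97 375 ((-4.813056945800781, 78.66319274902344), (66.8662109375, 83.38536834716797), 0.18413498997688293) 100.68007911538928
scene 84 119 ((-4.98841667175293, 79.44943237304688), (81.21336364746094, 67.56874084472656), 89.72261810302734) 91.17796591137198
```

View pics/f_scene_c.png

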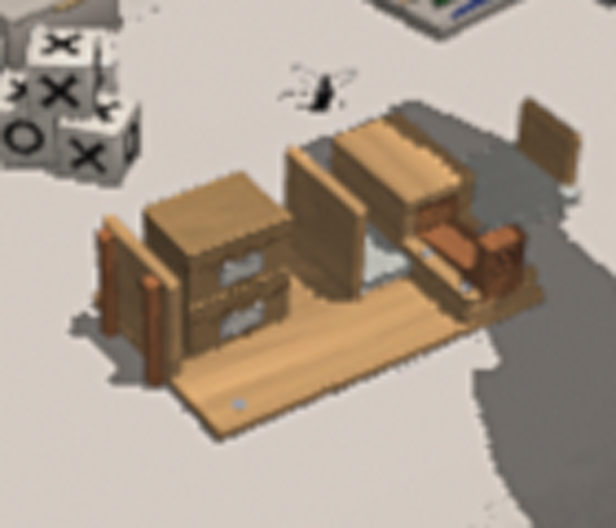

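View pics/f_top_c.png

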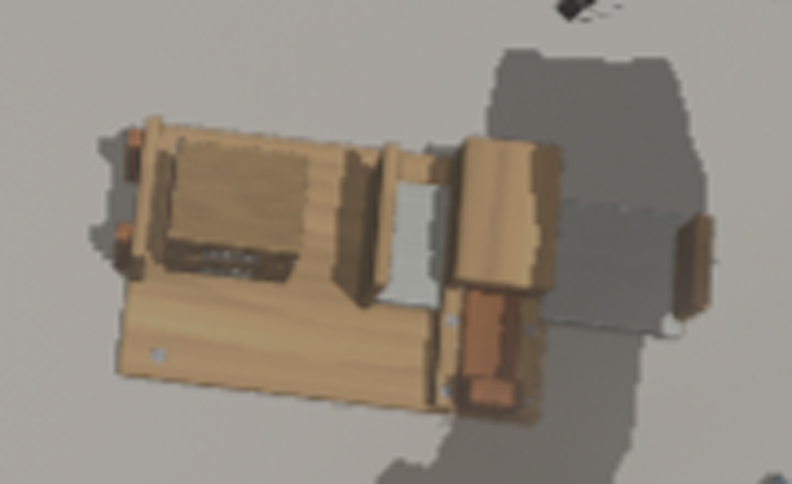

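View pics/f_top.png

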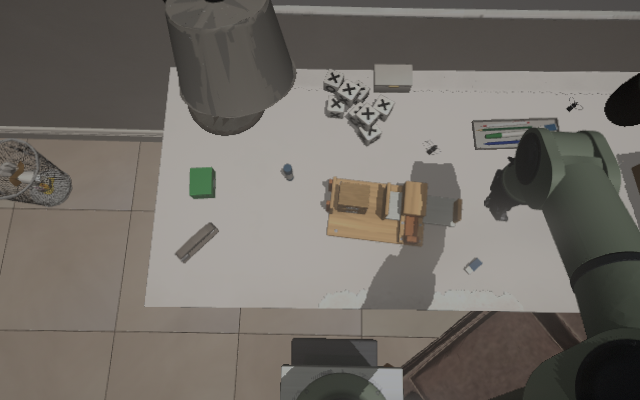

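View pics/f_scene.png

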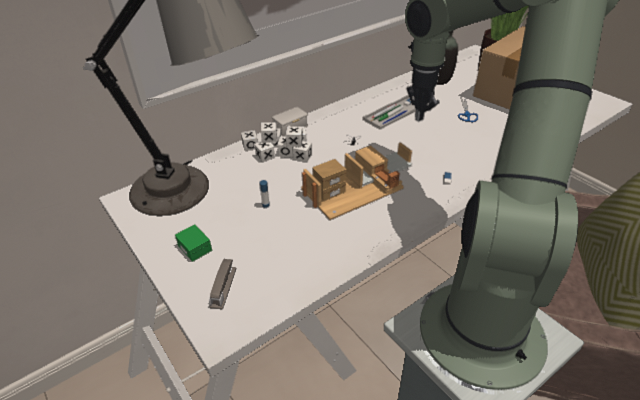

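```bash
python3 - <<'E'
from h import *
s=read_state(); print(s["eef_pos"],s["finger_gap"])
for n,w in (("scene",win(395,450,60,130)),("top",win(470,520,150,235))):
    W=cloud(load("f",n)); m=w&(W[...,2]>90)&(W[...,2]<190)
    P=W[m]; i=np.argsort(P[:,2])[:12]; print(n,[tuple(inrk(p)) for p in P[i]]); print(P[i].mean(0))
    c=load("f",n);T=np.linalg.inv(np.array(c["cam_to_world"]))
    K=np.array([[c["fx"],0,c["cx"]],[0,c["fy"],c["cy"]],[0,0,1.]])
    q=(T@np.append(s["eef_pos"]+[0,0,D],1))[:3]; print(cv2.projectPoints(np.array([[q[0],-q[1],-q[2]]]),np.zeros(3),np.zeros(3),K,np.array(c["dist_coeffs"],float))[0].ravel())
    c0,c1,r0,r1=(385,465,60,140) if n=="scene" else (460,540,150,250)
    cv2.imwrite(f"pics/f_{n}_d.png",cv2.resize(c["image"][r0:r1,c0:c1],None,fx=6,fy=6,interpolation=cv2.INTER_CUBIC))
E
```

```text
[ 562.75406655 -356.08043793  116.20020708] 0.12090174806940611
scene [(np.float64(312.7), np.float64(-680.9), np.float64(90.9)), (np.float64(310.5), np.float64(-668.5), np.float64(90.9)), (np.float64(319.1), np.float64(-655.6), np.float64(91.1)), (np.float64(320.9), np.float64(-652.0), np.float64(91.3)), (np.float64(324.2), np.float64(-660.1), np.float64(92.0)), (np.float64(313.0), np.float64(-660.1), np.float64(92.2)), (np.float64(311.5), np.float64(-674.1), np.float64(93.2)), (np.float64(326.0), np.float64(-666.4), np.float64(93.8)), (np.float64(312.8), np.float64(-685.5), np.float64(93.8)), (np.float64(314.3), np.float64(-666.0), np.float64(94.3)), (np.float64(315.4), np.float64(-677.2), np.float64(95.1)), (np.float64(317.3), np.float64(-673.7), np.float64(95.2))]
[ 836.74699865 -795.33174637   92.82576084]
[418.94822147 119.3871598 ]
top [(np.float64(-5.5), np.float64(-248.3), np.float64(150.1)), (np.float64(4.5), np.float64(-247.5), np.float64(151.5)), (np.float64(6.8), np.float64(-247.1), np.float64(152.4)), (np.float64(-1.1), np.float64(-247.1), np.float64(153.0)), (np.float64(-6.3), np.float64(-249.4), np.float64(153.9)), (np.float64(0.7), np.float64(-246.1), np.float64(155.6)), (np.float64(11.4), np.float64(-250.4), np.float64(156.6)), (np.float64(-4.9), np.float64(-245.7), np.float64(157.2)), (np.float64(-6.9), np.float64(-250.7), np.float64(157.2)), (np.float64(-12.2), np.float64(-252.6), np.float64(159.0)), (np.float64(-10.1), np.float64(-250.0), np.float64(159.4)), (np.float64(13.1), np.float64(-249.3), np.float64(159.4))]
[ 562.10565666 -346.56321598  155.44860476]
[488.01825208 203.06140052]
```

View pics/f_scene_d.png

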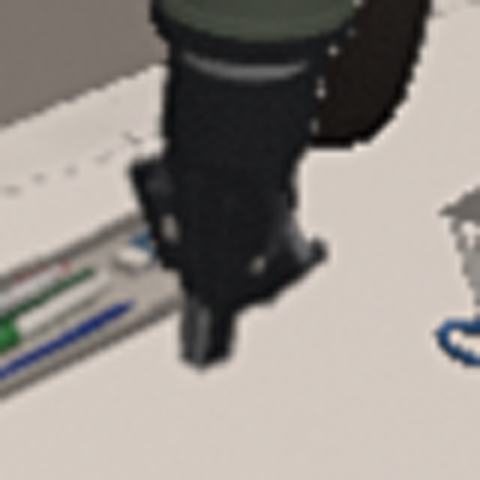

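View pics/f_top_d.png

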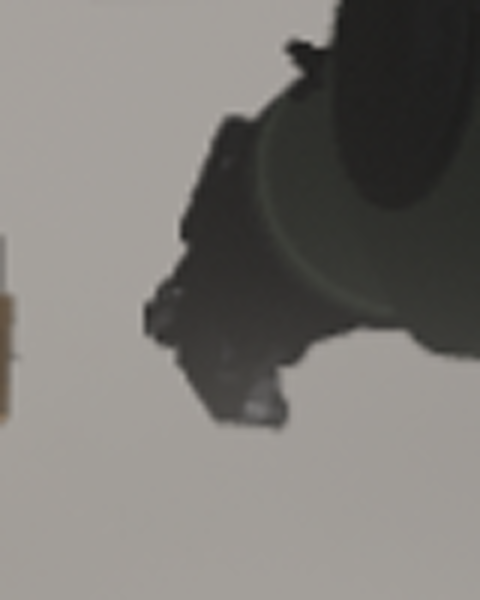

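The camera agrees with the offset: the front of the shut fingers is at rack y ≈ -247, x ≈ 0, z ≈ 150. The top box sits at rack (-3.5, 77.2), right over the low one at (-3.8, 77.3). Next I'll push the bar.

```bash
python3 - <<'E'
from h import *
g=lambda y:rk(0,y,36-D)
movel(g(-260),down(YAW)); movel(g(-236))
def st(t):
    s=read_state(); f=s["ft_force"]; print(t,round(s["time"],2),inrk(s["eef_pos"]),(ex@f[:2]).round(1),(ey@f[:2]).round(1),f[2].round(1))
st("pre")
print(movel(g(-185),max_speed=40,guard=18)); st("mid")
print(movel(g(-155),max_speed=18,guard=18)); st("end")
snap("g")
E
python3 - <<'E'
from h import *
cv2.imwrite("pics/g_c.png",cv2.resize(load("g","scene")["image"][110:240,280:430],None,fx=4.4,fy=4.4,interpolation=cv2.INTER_CUBIC))
E
```

```text
pre 15.51 [   0.7 -235.1    3.1] -0.7 -0.6 -1.0
False
mid 16.93 [  -0.  -185.3    2. ] -1.0 -2.6 0.4
True
end 17.81 [  -0.3 -174.4    1.8] 1.0 -3.4 1.7
```

View pics/g_c.png

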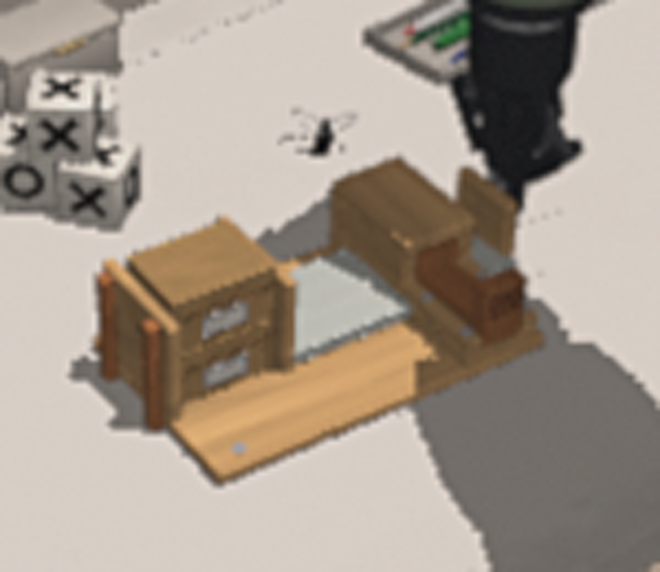

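```bash
cat >> h.py <<'E'
def meas(tag):
    for n in("top","scene"):
        W=cloud(load(tag,n)); P=W.copy(); P[...,:2]=(W[...,:2]-o)@np.stack([ex,ey],1)-[0,13]
        x,y,z=P[...,0],P[...,1],P[...,2]
        def ext(nm,a,b,c,d,e,f):
            Q=P[(x>a)&(x<b)&(y>c)&(y<d)&(z>e)&(z<f)]
            if len(Q)>5: print(n,nm,len(Q),"x",np.percentile(Q[:,0],[1,99]).round(1),"y",np.percentile(Q[:,1],[1,99]).round(1),"z",np.median(Q[:,2]).round(1))
        ext("topbox",-42,42,20,160,97,110)
        ext("fence+cheek ends",34,60,20,160,86,96)
        ext("fence",34,60,20,80,86,96); ext("cheek",34,60,100,160,86,96)
        ext("fence front",-60,-38,20,80,86,96); ext("cheek front",-60,-38,100,160,86,96)
        ext("grip",-40,40,-230,-140,58,75)
        ext("tab",-140,-45,-115,-65,66,90)
E
python3 - <<'E'
from h import *
meas("f");print();meas("g")
E
```

```text
top topbox 678 x [-34.3  26.8] y [ 38.2 116.3] z 101.1
top fence+cheek ends 13 x [34.3 44.4] y [129.3 143.7] z 90.4
top cheek 13 x [34.3 44.4] y [129.3 143.7] z 90.4
top cheek front 9 x [-43.7 -38.4] y [130.3 138.4] z 90.6
top grip 101 x [-28.5  27.9] y [-220.5 -207.4] z 64.9
top tab 81 x [-106.   -89.6] y [-106.8  -74.1] z 71.6
scene topbox 375 x [-36.3  27.8] y [ 38.4 117.9] z 100.7
scene fence+cheek ends 9 x [34.5 46.2] y [132.9 144.6] z 90.0
scene cheek 9 x [34.5 46.2] y [132.9 144.6] z 90.0
scene cheek front 11 x [-44.3 -38.4] y [131.1 148.8] z 89.4
scene grip 61 x [-30.6  26.5] y [-216.4 -201.1] z 63.3
scene tab 56 x [-108.1  -89.3] y [-105.7  -70.6] z 70.8

top topbox 664 x [-33.8  27.7] y [ 49.5 127.7] z 101.2
top fence+cheek ends 27 x [34.2 43.7] y [ 38.7 140.7] z 90.1
top fence 14 x [34.1 42.3] y [38.7 47.6] z 91.1
top cheek 13 x [34.4 43.8] y [129.3 141.3] z 89.8
top fence front 9 x [-43.5 -38.2] y [39.3 47.9] z 90.0
top cheek front 11 x [-44.4 -38.5] y [130.  138.5] z 89.2
top grip 109 x [-29.3  28.8] y [-167.4 -151.3] z 65.9
top tab 81 x [-106.3  -89.6] y [-106.9  -74.3] z 72.0
scene topbox 378 x [-35.9  28.4] y [ 51.6 130.3] z 100.9
scene fence+cheek ends 13 x [34.4 46.5] y [ 40.5 149.4] z 89.9
scene cheek 9 x [34.4 46.5] y [134.1 149.6] z 89.2
scene fence front 9 x [-43.7 -38.2] y [39.5 49.2] z 88.3
scene cheek front 8 x [-44.9 -39.4] y [132.4 139.8] z 89.1
scene grip 85 x [-31.5  26.1] y [-171.4 -145.7] z 64.6
scene tab 51 x [-108.6  -90.5] y [-104.7  -71.2] z 71.3
```

The boxes may be 1–2 mm short of home. I'll press again, slower and firmer.

```bash
python3 - <<'E'
from h import *
g=lambda y:rk(0,y,36-D)
def st(t):
    s=read_state(); f=s["ft_force"]; print(t,round(s["time"],2),inrk(s["eef_pos"]),(ex@f[:2]).round(1),(ey@f[:2]).round(1),f[2].round(1))
for k in range(2):
    print(movel(g(-162),max_speed=10,guard=25)); st("end"); wait(0.2); st("w")
snap("h"); meas("h")
E
```

```text
True
end 18.56 [  -0.9 -174.6    1.3] 1.0 -2.9 2.7
w 18.76 [  -0.9 -174.6    1.2] 0.7 -2.4 1.7
True
end 19.4 [  -1.3 -174.8    1.1] 1.4 -2.1 0.5
w 19.6 [  -1.3 -174.9    1. ] 0.3 -2.2 1.6
top topbox 668 x [-33.8  27.4] y [ 49.7 127.7] z 101.2
top fence+cheek ends 29 x [34.4 43.7] y [ 39.  143.8] z 90.4
top fence 14 x [34.6 43.4] y [39.  47.4] z 89.7
top cheek 15 x [34.4 43.8] y [129.3 144.1] z 91.4
top fence front 9 x [-44.9 -38.3] y [39.7 47.8] z 90.6
top cheek front 11 x [-44.6 -38.1] y [130.3 138.8] z 89.9
top grip 110 x [-29.1  29.2] y [-168.1 -150.9] z 64.9
top tab 84 x [-107.1  -89.7] y [-106.7  -73.9] z 71.9
scene topbox 367 x [-36.1  28.7] y [ 52.2 130. ] z 100.8
scene fence+cheek ends 15 x [34.4 45.7] y [ 38.9 149. ] z 89.1
scene cheek 11 x [34.4 45.5] y [132.4 149.2] z 89.3
scene fence front 9 x [-43.7 -38.5] y [39.6 50.8] z 89.6
scene cheek front 13 x [-46.8 -38.2] y [108.3 139.6] z 89.8
scene grip 84 x [-29.1  26.2] y [-172.3 -145.8] z 64.5
scene tab 50 x [-110.2  -89.7] y [-104.2  -70.6] z 71.0
```

It now holds against 25 N without moving, so the bar is home and both boxes fill the 80 mm gap between fence and cheek. Next is the wedge.

```bash
python3 - <<'E'
from h import *
def st(t):
    s=read_state(); f=s["ft_force"]; print(t,round(s["time"],2),inrk(s["eef_pos"]),(ex@f[:2]).round(1),(ey@f[:2]).round(1),f[2].round(1))
movel(rk(0,-200,36-D),max_speed=100); movel(rk(0,-205,130-D),max_speed=200)
A=down(YAW-np.pi/2)
movep(rk(-160,-90,130-D),A); st("a")
movel(rk(-150,-90,48-D),A,max_speed=150); movel(rk(-126,-90,48-D),max_speed=80); st("b")
snap("i"); meas("i")
cv2.imwrite("pics/i_c.png",cv2.resize(load("i","scene")["image"][110:240,300:440],None,fx=4.4,fy=4.4,interpolation=cv2.INTER_CUBIC))
E
```

```text
a 22.13 [-159.8  -90.    95.7] 0.3 0.6 0.1
b 23.28 [-126.   -90.1   14.3] -1.1 0.1 -0.5
top topbox 672 x [-33.7  27.5] y [ 49.7 127.6] z 101.1
top fence+cheek ends 26 x [34.3 43.3] y [ 39.  143.9] z 91.3
top fence 12 x [34.5 42.8] y [39.  47.6] z 90.9
top cheek 14 x [34.3 43.4] y [129.3 144.2] z 91.3
top fence front 12 x [-45.  -38.1] y [39.5 48.1] z 90.8
top cheek front 9 x [-44.  -38.2] y [130.3 138.5] z 90.8
top grip 37 x [ 8.3 30.1] y [-162.6 -150.7] z 65.6
scene topbox 373 x [-35.3  29. ] y [ 51.8 130.2] z 100.8
scene fence+cheek ends 13 x [34.9 45. ] y [ 40.2 141.8] z 90.0
scene cheek 9 x [34.9 44.9] y [132.1 141.9] z 89.8
scene fence front 9 x [-44.4 -38.2] y [40.5 76. ] z 90.1
scene cheek front 10 x [-45.4 -40.2] y [132.3 140.5] z 91.3
scene grip 26 x [-4.7 25.7] y [-157.2 -144.1] z 64.8
scene tab 64 x [-138.6  -97.7] y [-103.7  -70.5] z 75.6
```

View pics/i_c.png

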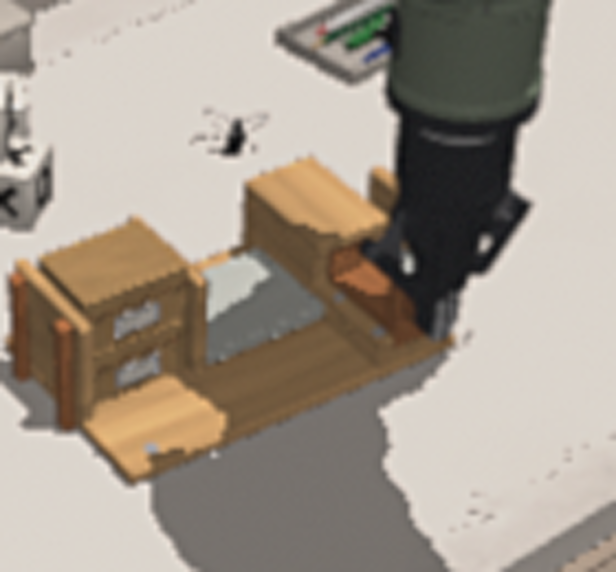

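The fingers are in front of the tab and clear of the rails and bridge, so I'll push.

```bash
python3 - <<'E'
from h import *
def st(t):
    s=read_state(); f=s["ft_force"]; print(t,round(s["time"],2),inrk(s["eef_pos"]),(ex@f[:2]).round(1),(ey@f[:2]).round(1),f[2].round(1))
w=lambda x:rk(x,-90,48-D)
print(movel(w(-96),max_speed=40,guard=13)); st("1")
for k in range(4):
    print(movel(w(-70),max_speed=10,guard=15)); st("push")
snap("j"); meas("j")
E
```

```text
False
1 24.28 [-96.1 -90.   14. ] -1.2 0.4 -0.2
True
push 25.47 [-88.5 -90.1  13.6] 0.1 -0.1 1.2
True
push 26.04 [-88.7 -90.1  13.1] 0.1 0.5 -0.0
True
push 26.61 [-89.  -90.   12.6] 0.4 0.2 -0.4
True
push 27.19 [-89.3 -90.   12.1] -0.2 0.5 0.8
top topbox 669 x [-33.5  27.5] y [ 49.6 127.7] z 101.2
top fence+cheek ends 29 x [34.2 43.6] y [ 39.1 146.5] z 89.6
top fence 14 x [34.7 43.3] y [39.  47.4] z 90.4
top cheek 15 x [34.2 43.6] y [129.3 146.8] z 89.4
top fence front 12 x [-45.2 -38.2] y [39.2 48. ] z 89.0
top cheek front 8 x [-43.7 -38.8] y [130.3 138.5] z 92.0
scene topbox 380 x [-35.8  27.7] y [ 51.5 130.6] z 100.9
scene fence+cheek ends 16 x [34.8 45.9] y [ 39.9 148.8] z 88.9
scene cheek 12 x [34.8 45.9] y [131. 149.] z 88.4
scene fence front 11 x [-48.1 -38.1] y [42.4 73.2] z 90.1
scene cheek front 10 x [-45.9 -38.2] y [131.6 151.4] z 88.2
scene tab 60 x [-102.2  -66.3] y [-98.4 -69.3] z 75.9
```

Each guarded push stopped at the expected jam position (wedge origin ≈ -19.5), but the force dropped off right after the stop. I'll do one sustained push, stepping in until about 13 N shows.

```bash
python3 - <<'E'
from h import *
def fx():
    s=read_state(); return -(ex@s["ft_force"][:2]), inrk(s["eef_pos"])[0]
A=down(YAW-np.pi/2)
w=lambda x:rk(x,-90,47-D)
for x in np.arange(-88.5,-78,0.7):
    movel(w(x),A,max_speed=15); f,p=fx(); print(round(x,1),p,f.round(1))
    if f>12.5: break
wait(0.5); print(fx())
E
```

```text
-88.5 -88.6 0.3
-87.8 -88.2 3.8
-87.1 -88.2 8.3
-86.4 -88.2 12.8
(np.float64(12.212421359944802), np.float64(-88.2))
```

Held about 12.5 N for 0.5 s with no movement. Now I'll back off, test the jam by tugging lightly on the bar grip if that's simple, and look.

```bash
python3 - <<'E'
from h import *
movel(rk(-86.0,-90,47-D),max_speed=10); wait(0.3)
s=read_state(); print((ex@s["ft_force"][:2]).round(1))
movel(rk(-135,-90,47-D),max_speed=80); movel(rk(-150,-90,140-D),max_speed=200)
movep(rk(-150,-330,170-D),down(YAW)); print(read_state()["time"])
snap("k"); meas("k")
cv2.imwrite("pics/k_c.png",cv2.resize(load("k","scene")["image"][110:240,290:440],None,fx=4.4,fy=4.4,interpolation=cv2.INTER_CUBIC))
cv2.imwrite("pics/k_t.png",cv2.resize(load("k","top")["image"][150:260,300:480],None,fx=4.4,fy=4.4,interpolation=cv2.INTER_CUBIC))
E
```

```text
-14.1
32.3917
top topbox 672 x [-33.7  27.5] y [ 49.7 127.6] z 101.1
top fence+cheek ends 26 x [34.1 43.3] y [ 39.2 144.8] z 90.4
top fence 14 x [35. 43.] y [39.2 47.5] z 89.7
top cheek 12 x [34.1 43.3] y [129.2 146.1] z 91.0
top fence front 9 x [-43.6 -38.6] y [39.4 47.7] z 90.4
top cheek front 11 x [-45.  -38.1] y [130.3 138.2] z 91.7
top grip 106 x [-28.9  28.9] y [-163.2 -151. ] z 65.4
top tab 81 x [-78.2 -61.4] y [-105.1  -73.5] z 72.1
scene topbox 377 x [-36.5  26.8] y [ 51.4 131. ] z 100.8
scene fence+cheek ends 13 x [35.9 47.5] y [ 38.9 144.8] z 89.2
scene cheek 9 x [35.9 47.3] y [133.6 144.9] z 91.1
scene fence front 10 x [-46.4 -38.2] y [41.5 49.7] z 89.4
scene cheek front 10 x [-45.  -38.1] y [130.1 144.9] z 88.7
scene grip 59 x [-31.   28.6] y [-160.5 -145.5] z 63.8
scene tab 51 x [-80.  -62.8] y [-104.   -72.1] z 72.3
```

View pics/k_c.png

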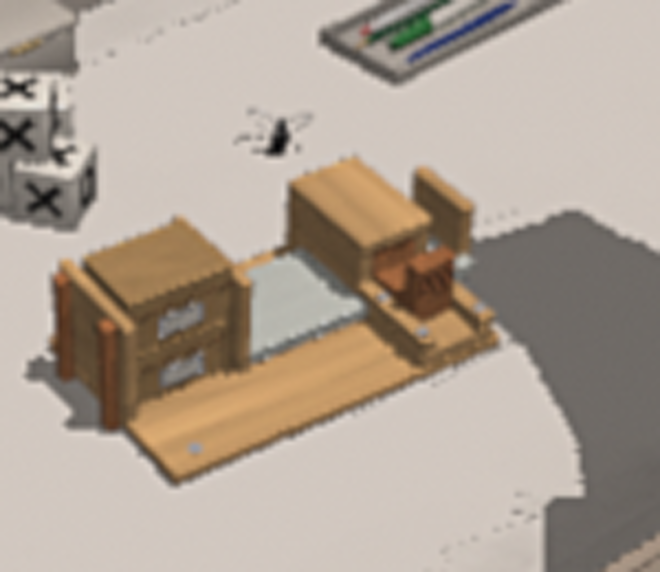

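View pics/k_t.png

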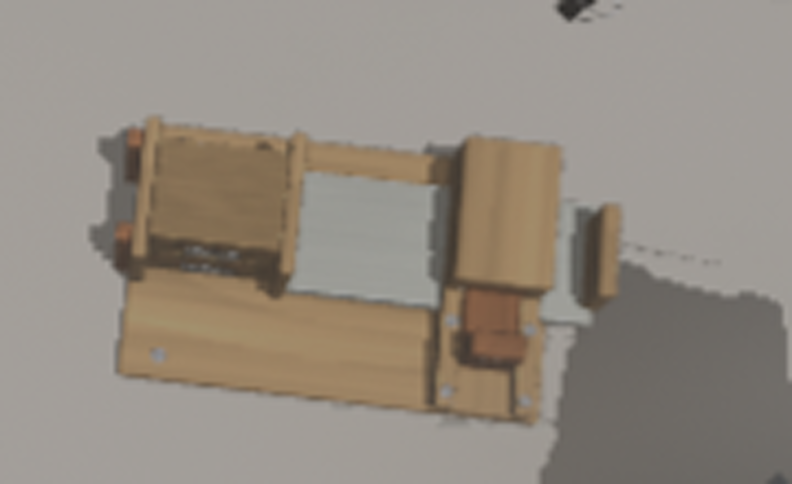

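The tab has stopped near the bridge mouth (top crop ~(497,345)). Fence, boxes and cheek show no visible gap (150–300, 195), and the robot is clear. Handing in.

```bash
python3 - <<'E'
from h import *
finish_job(); print(read_state()["time"])
E
```

```text
the job is handed in; nothing more can be done
the job is handed in; nothing more can be done
```

The job is done and handed in at about 32.4 s of the 61 s allowed. The loose box is on the low one, the bar is pressed home, and the wedge is pushed in under the bridge.

- **First grasp missed:** the real fingertips sit about 34 mm higher than the reported tool height. The first grasp therefore closed on the box's lid with about 12 N and did not move it. I allowed for the offset from then on; the second grasp held (finger gap 61.6 mm).
- **Box:** before the slide, the top box lay within about 0.5 mm of the low box's position and 0.1° of the rack's axes.
- **Bar:** the first push stopped on its 18 N guard. Two more pushes at 25 N moved it no further, so I take it as home. The top camera puts the fence face about 1–2 mm short of nominal. That is within its 2.7 mm pixel size, and no gap shows in either picture.
- **Wedge:** a sustained push of 12–14 N did not move it. In the last pictures it had stayed in (origin at about x = -20 mm in the rack), with the bar and boxes unmoved. I did not pull on the bar to test the jam.
- **Stapler and glue stick:** the arm never reached for either one. I compared their positions only by eye, in the overview pictures up to the point just after the box was placed.

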